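# Slide the weighed coaster tray from the counting scale to the drying rack

## Task

The tray of coasters has been weighed: slide it off the counting scale, straight across the open gap and onto the top deck of the wire drying rack, until it is fully home against the rack's end stop, then let go. Keep it level as it crosses: its loaded front end must not dip into the gap, and the tray is slid, not picked up. Keep the coasters neatly stacked in it and leave the other things on the table where they are.

Things in the scene. Friction and masses are not known exactly. Their poses are not given: they have to be found in the camera images.
- scale_top (a point): counting scale, fixed: flat stainless platform 240 mm along its x and 300 mm along its y, top 110 mm above the table; this point is the centre of the platform's top. The platform's +y edge faces the rack. A low sloping console with a display lies on its -x side, wholly below the platform.
- scale_edge (a point): middle of the platform's edge that faces the rack, at the level of its top (150 mm along +y from scale_top)
- rack: two-tier wire drying rack, fixed, beyond the gap; origin on the table under its middle, +y along the slide, away from the scale (the scale's +y within 0.08 rad; the rack stands up to 25 mm out of line with the scale). Top deck: seven wires along y, 107 mm above the table, 3 mm lower than the scale. Four legs, 92 mm either side of the middle, end 22 mm above the deck.
- rack_home (a point): where tray_center lies when the tray is fully home on the rack: 15 mm above the deck, 10 mm along +y from the rack's middle; axes as the rack. The stop wire across the far end has its near face 110 mm beyond this point. Side guide wires have inner faces 76 mm either side of it and flare outwards at the entrance. Stop and guides stand 12 to 20 mm above the deck.
- rack_front (a point): middle of the front end of the rack's level deck, at deck height (120 mm along -y from rack_home). Nearer the scale the wires bend down, by 14 mm over 20 mm, as a lead-in. The open span from the scale's edge to this point is about 118 to 134 mm, more than half of the tray's length.
- tray_center (a point): loose wooden tray, 220 mm long (its y) and 130 mm wide, flat on the scale; its +y end is the front, towards the rack. This point: on its centre, 15 mm above its underside. The floor's upper face is 8 mm above the underside, side rims 30 mm high. End boards 12 mm thick, each with a raised solid hand grip, 84 mm wide, whose top is 52 mm above the underside.
- tray: the tray: origin at the centre of its underside, axes as tray_center. 0.22 to 0.37 kg empty. Two smooth plastic strips under it glide easily (friction about 0.15) on the scale and the rack. The coasters are in its front half, so the loaded tray balances 18 to 23 mm ahead of its centre: unless its back end is held it tips nose down once that point passes the scale's edge, before its front is over the deck.
- tray_grip (a point): middle of the hand grip on the tray's back end board (the end away from the rack), 36 mm above the tray's underside, 104 mm along the tray's -y from its centre. The board is 12 mm thick along the tray's y; 80 mm of free room inside the tray in front of it, nothing above the platform behind it.
- tray_load (a point): point of the tray 40 mm in front of its centre, 38 mm above its underside: the middle of the stack of coasters as it stands at the start (within 4 mm)
- coaster1_mid (a point): lowest of six loose round wooden coasters stacked in the front half of the tray, each 96 mm across, 10 mm thick, 50 g; this point is its middle
- coaster2_mid (a point): second coaster of the stack, its middle
- coaster3_mid (a point): third coaster of the stack, its middle
- coaster4_mid (a point): fourth coaster of the stack, its middle
- coaster5_mid (a point): fifth coaster of the stack, its middle
- coaster6_mid (a point): top coaster of the stack, its middle
- jar_mid (a point): bystander: amber glass jar of wood wax with a metal lid, 68 mm across, 85 mm high, on the table beyond the gap as seen from the robot; this point is half-way up
- sanding_block_mid (a point): bystander: cork sanding block 70 x 105 x 32 mm on the table beyond the scale as seen from the robot; this point is its middle
- brush_grip (a point): bystander: hand brush on the table beyond the rack; this point is on its handle
- spare_coaster_mid (a point): bystander: single coaster, 96 mm across, 10 mm thick, lying flat on the table at the bottom of the gap; this point is its middle

How it is judged:
By the outcome, as a careful person would: the job done as asked, in the order asked, and still so for the second after the job is handed in, with the robot touching nothing.
It also fails if it takes over 43 s, if anything falls off the work surface, if the arm or the gripper's body presses on something with over 40 N, if the wrist force passes 120 N, or if a joint passes its speed limit or range.

## Robot

A 6-joint arm with a two-finger parallel gripper is mounted at the origin on the work surface. World frame = base frame: x ahead of the robot, y to its left, z up, the work surface at z = 0. Lengths are in mm, angles in rad, forces in N, time in s.
With the tool pointing down it reaches from about 375 to 975 mm from the base axis. Payload 3.8 kg.
Tool frame: the origin (TCP) lies at the very end of the fingers, on their centre line; the grasp point (between the pads) lies 19 mm behind it; z points along the fingers, y is the direction in which the jaws open and shut (so a half turn about z gives the same grasp; the last joint's range is limited). The gripper opens to 85 mm and grips with 20 to 120 N. Pads are 22 mm wide; open, the fingers measure 114 mm over their backs; the gripper's body (76 mm by 85 mm) begins 54 mm behind the grasp point. The pads swing forward as they close: fully open they stand 13 mm farther back than shut.
Start: joints at [1.195, 0.264, 1.604, -0, 1.274, -0.037], TCP at [224.337, 636.624, 197.58] pointing down, gripper open.
Joint ranges: [-2.63, 2.63], [-0.94, 2.18], [0.31, 2.57], [-1.31, 4.45], [0, 2.66], [-2.55, 2.55]. Speed limits (rad/s): [2.57, 2.57, 3.14, 3.14, 3.14, 3.14].

## Interface

Orientations are given as a unit quaternion [w, x, y, z].
In Python, from workcell import read_state, read_camera, job_done gives the robot as it stands. The module is installed in compiled form; this text tells all that it offers.
- The arm moves only by the tool send_rows, never from a script. Its argument "rows" is one flat list of numbers, 7 for each row, row after row: the turn, a rotation vector about the world's x, y, z in degrees, then the shift along the world's x, y, z in mm, then the opening in per cent of the stroke, from 0 (shut) to 100 (fully open). In form: [rx, ry, rz, x, y, z, fingers, rx, ry, rz, x, y, z, fingers, ...]. A call has exactly 5 rows; each row is the pose to reach, as a shift and turn from the pose commanded when the call began; what a row does not reach only later rows make up. A row lasts 1/10 s, in which the tool goes at most 50 mm and 8.59 degrees, less where a joint would pass 70% of its speed; a pose out of reach is approached as far as the arm can. A call with a gripper value outside its range is refused whole. The fingers move at their own pace and stop on an object; "force" is the grip in N (left out, the last holds). Time passes only in rows, so rows that repeat a pose let the fingers close, or fill a call up. It gives the time, the measured TCP pose, the force and the opening at its end, in the units of the state.
- read_state(): the state, without advancing time (a new reading comes with each control period).
- read_camera(name): name is "scene" or "top" or "wrist"; returns a dict with "img" (420x560x3 uint8, blue, green, red), "mtx" (3x3 intrinsics, pixels), "rvec" (rotation vector, rad) and "tvec" (3), from world to camera coordinates, as OpenCV has them. Camera axes: x right, y down, z forward; pixel columns grow to the right and rows downward; lengths in mm; the calibration is good to about 2 mm. A picture is of the moment at which its call begins. There is no depth.
- job_done(): hands the job in, once; it reports no verdict.
The state is a dict: "time": time; "q": joint angles; "joint_velocities": joint speeds; "tau": joint torques, N m; "eef_pos": TCP position; "eef_rot": TCP orientation; "ft_force": force on the tool from outside, world axes, zero at the start; "torque": the same for the moment, N m; "opening": opening from 0.0 (shut) to 1.0 (fully open).
Only numpy, scipy, OpenCV 4.12 (cv2) and the standard library are available. Lean on these libraries where they do the work, as an engineer would, in place of code of your own. Each camera call takes 0.05 s, during which the arm holds its last target. There are 200 camera calls.

## Working session

There is one attempt and no reset: what is moved stays moved. The work goes in short steps, Python scripts to look and compute and a tool call to move; the robot and the scene stay as the last step left them, time stands still between calls to the robot, and variables do not carry over. Pictures are saved under pics/ and viewed, about 8 in all and at most 12, crops included, and the job is handed in when it is done.

Besides the shell and the picture viewer there is one more tool, called after "Call:" by a JSON object that holds its "method" and its "body". send_rows: Moves the arm, as the interface text tells. Its arguments: {"type":"object","properties":{"rows":{"type":"array","items":{"type":"number"}},"force":{"type":"number"}},"required":["rows"]}

```bash
mkdir -p pics; cat > h.py <<'E'
import numpy as np,cv2
from workcell import read_state, read_camera, job_done
def ray(c,uv):
    R=cv2.Rodrigues(np.array(c['rvec'],float))[0];t=np.array(c['tvec'],float).ravel()
    d=R.T@np.linalg.inv(c['mtx'])@np.array([uv[0],uv[1],1.]);return -R.T@t,d
def onz(c,uv,z):
    o,d=ray(c,uv);return o+d*(z-o[2])/d[2]
def proj(c,P):
    return cv2.projectPoints(np.array(P,float).reshape(-1,1,3),np.array(c['rvec'],float),np.array(c['tvec'],float),np.array(c['mtx'],float),None)[0].reshape(-1,2)
E
python3 - <<'E'
from h import *
import pickle
s=read_state();print(s)
d={}
for n in('scene','top'):
    c=read_camera(n);d[n]=c;cv2.imwrite(f'pics/{n}0.png',cv2.resize(c['img'],(784,588),interpolation=cv2.INTER_CUBIC));print(n,ray(c,(280,210)))
pickle.dump(d,open('c0.pkl','wb'))
E
```

```text
{'time': 0.0, 'q': array([ 1.19509553e+00,  2.64755922e-01,  1.60536556e+00, -1.08765479e-05,
        1.27369626e+00, -3.69186797e-02]), 'joint_velocities': array([ 0.0005069 ,  0.00128181, -0.00064441,  0.00110285, -0.00042765,
       -0.0009123 ]), 'tau': array([-6.46980443e-04, -5.15110230e+01, -3.67311752e+01, -3.19589144e-04,
        1.28981363e-02, -1.47574855e-05]), 'eef_pos': array([224.05210346, 635.88187056, 196.26480003]), 'eef_rot': array([-2.22816017e-04,  1.68580476e-01,  9.85687265e-01, -1.09001652e-03]), 'ft_force': array([-0.47376903,  0.15647952,  0.65508937]), 'torque': array([ 0.02606521,  0.01547307, -0.01825344]), 'opening': 1.0020411612591495}
scene (array([1355.75888736, -538.76005528,  745.60925226]), array([-0.66829985,  0.45565986, -0.58813939]))
top (array([ 570.64570423,  -38.58982544, 1205.44208811]), array([ 0.02597815, -0.01571391, -0.99966478]))
```

View pics/top0.png

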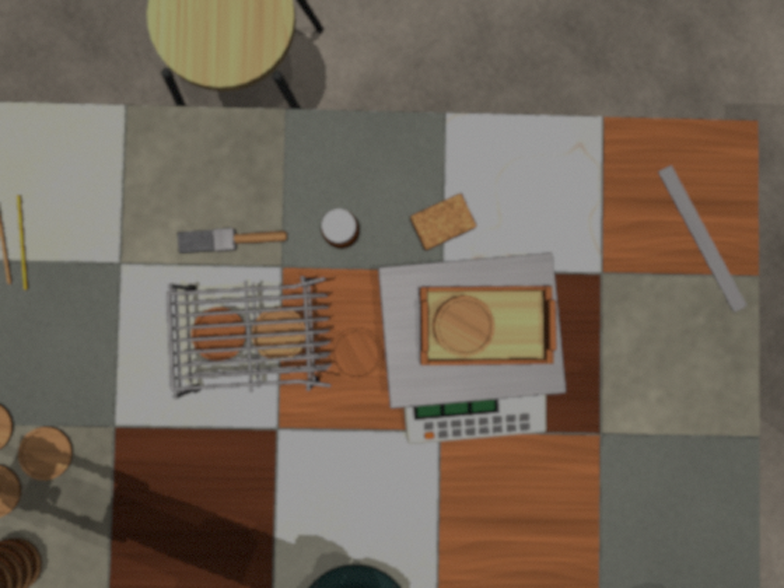

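View pics/scene0.png

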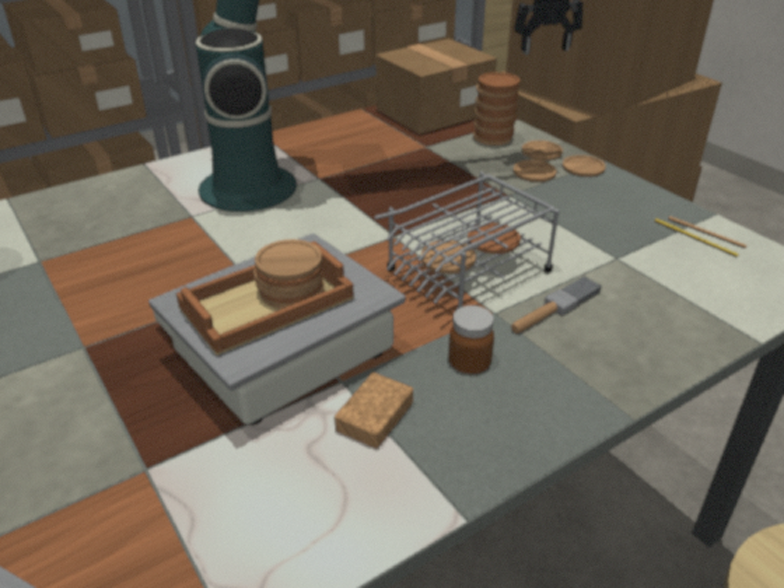

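The top view shows the scale with corners at about (379,267), (552,254), (565,394) and (390,406). The tray spans (420–556, 287–363), and the rack is on the left at about (170–330, 280–395). Image left is +y. I'll zoom in on both for accurate fits.

```bash
python3 - <<'E'
from h import *
import pickle
c=pickle.load(open('c0.pkl','rb'))['top'];im=c['img']
def crop(x,y,w,h,k,n): cv2.imwrite(n,cv2.resize(im[y:y+h,x:x+w],None,fx=k,fy=k,interpolation=cv2.INTER_CUBIC))
crop(110,190,140,100,5.5,'pics/rack.png');crop(265,175,145,105+10,5.2,'pics/scale.png')
hsv=cv2.cvtColor(im,cv2.COLOR_BGR2HSV)
for p in [(275,200),(330,190),(385,270),(300,240),(308,208),(370,230),(303,230),(392,230),(415,240)]: print(p,hsv[p[1],p[0]])
E
```

```text
(275, 200) [  6   8 150]
(330, 190) [ 12   9 139]
(385, 270) [ 15   4 136]
(300, 240) [ 9 67 88]
(308, 208) [ 17 122 140]
(370, 230) [ 29  83 154]
(303, 230) [ 11 163 141]
(392, 230) [ 13 167  90]
(415, 240) [  9 163  78]
```

View pics/rack.png

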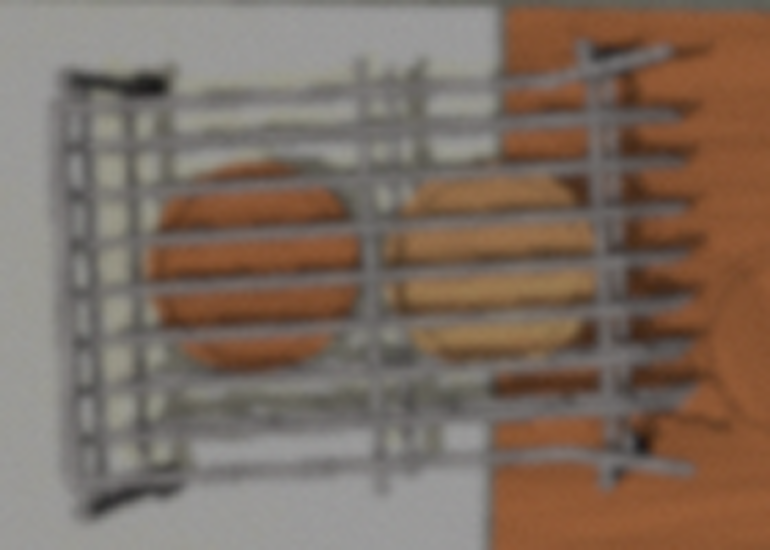

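View pics/scale.png

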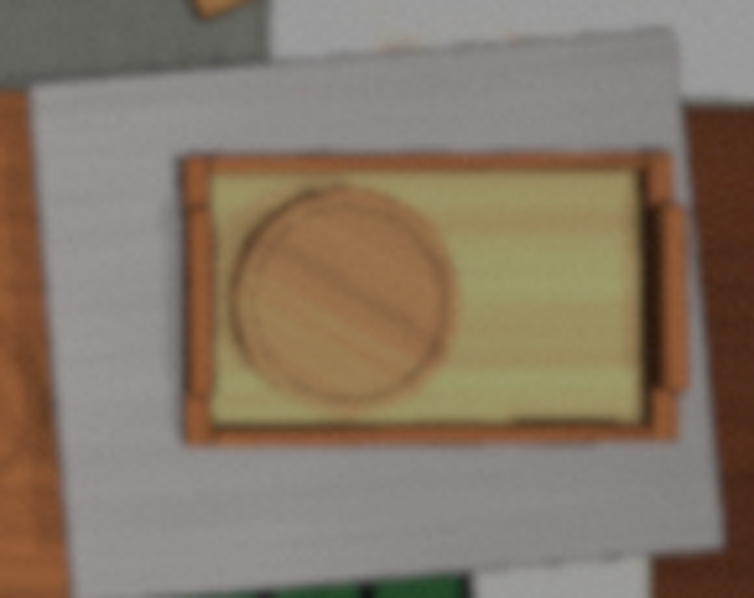

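The rack crop shows the guides from (75,103) to (520,82) and from (75,488) to (560,458). The middle deck wire runs (100,290)→(690,248), and the end wires are at u≈65 and u≈90. The scale crop shows the platform corners at (32,87), (675,30), (722,545) and (75,598). The tray rim corners are (182,155), (670,152), (677,440) and (186,443), so the tray is skewed slightly relative to the scale.

```bash
python3 - <<'E'
from h import *
import pickle
d=pickle.load(open('c0.pkl','rb'));c=d['top']
np.set_printoptions(precision=1,suppress=True)
S=lambda p:(p[0]/5.2+265-.4,p[1]/5.2+175-.4)
K=lambda p:(p[0]/5.5+110-.4,p[1]/5.5+190-.4)
ang=lambda a,b:np.arctan2(*((b-a)[:2][::-1]))  # angle from x
def show(n,P,f,z):
    W=np.array([onz(c,f(p),z) for p in P]);print(n,W[:,:2].tolist().__repr__()[:0],W[:,:2].round(1).tolist());return W
sc=show('scale',[(32,87),(675,30),(722,545),(75,598)],S,110)
print('sides',[np.linalg.norm(sc[i]-sc[(i+1)%4]).round(1) for i in range(4)],'c',sc.mean(0),'edge mid',(sc[0]+sc[3])/2,'yaw',[ang(sc[1],sc[0])-np.pi/2,ang(sc[2],sc[3])-np.pi/2,ang(sc[3],sc[0])])
t=show('tray',[(182,155),(670,152),(677,440),(186,443)],S,140)
print('sides',[np.linalg.norm(t[i]-t[(i+1)%4]).round(1) for i in range(4)],'c',t.mean(0),'yaw',[ang(t[1],t[0])-np.pi/2,ang(t[2],t[3])-np.pi/2,ang(t[3],t[0]),ang(t[2],t[1])])
g=show('grip back top',[(665,205),(686,205),(688,392),(665,392)],S,162)
print(np.linalg.norm(g[1]-g[2]))
g=show('guides',[(75,103),(520,82),(75,488),(560,458)],K,122)
m=show('mid',[(100,290),(690,248),(100,145),(690,112),(100,440),(690,400)],K,107)
for a in(g[:2],g[2:],m[:2],m[2:4],m[4:]): print('yaw',ang(a[1],a[0])-np.pi/2)
l=show('legs',[(65,80),(585,48),(85,508),(608,480)],K,129)
st=show('stop',[(65,95),(80,485)],K,123);st=show('wire2',[(90,95),(100,485)],K,107);show('front',[(600,90),(610,470)],K,104); show('tips',[(690,248)],K,93)
print(onz(c,(355*5/7,352*5/7),10))
E
```

```text
scale  [[643.1, -33.0], [675.2, -328.0], [440.2, -351.5], [411.4, -57.0]]
sides [np.float64(296.8), np.float64(236.2), np.float64(295.9), np.float64(232.9)] c [ 542.5 -192.4  110. ] edge mid [527.2 -45.  110. ] yaw [np.float64(0.10838037014069446), np.float64(0.09740878170077161), np.float64(0.10330535504819843)]
tray  [[612.1, -100.4], [617.7, -318.3], [489.8, -322.5], [484.7, -104.3]]
sides [np.float64(218.0), np.float64(128.0), np.float64(218.2), np.float64(127.5)] c [ 551.1 -211.4  140. ] yaw [np.float64(0.025452453206062486), np.float64(0.023378387607015494), np.float64(0.030821094957703892), np.float64(0.0328366015983094)]
grip back top  [[593.5, -310.5], [593.7, -319.7], [512.3, -321.3], [512.1, -311.2]]
81.37985546342952
guides  [[595.7, 310.6], [608.3, 122.4], [433.3, 305.3], [449.3, 101.4]]
mid  [[516.0, 302.1], [538.6, 49.7], [578.2, 304.1], [597.2, 51.0], [452.0, 300.0], [473.3, 48.2]]
yaw 0.0666288454084667
yaw 0.07844587120804158
yaw 0.08925930939206017
yaw 0.07508450495297159
yaw 0.08472439766615869
legs  [[605.2, 312.8], [623.0, 94.2], [425.9, 298.6], [441.2, 80.1]]
stop  [[599.0, 314.6], [434.7, 302.9]]
wire2  [[599.6, 309.1], [432.8, 299.4]]
front  [[606.1, 90.4], [442.5, 82.1]]
tips  [[538.2, 50.8]]
[493.6   8.8  10. ]
```

Sizes and cross-checks agree with the given dimensions:

| Item | Position (mm) | Yaw (rad) |
|---|---|---|
| Tray centre | ≈ (551, -211) | 0.028 |
| Grip | ≈ (554, -315.4) | – |
| Rack home | ≈ (523, 199) | 0.078 |
| Scale | – | 0.10 |

Next I move above the grip.

Call:
{"method": "send_rows", "body": {"rows": [0,0,0,0,0,45,100,0,0,7,8,-24,80,100,0,0,14,23,-68,80,100,0,0,21,38,-112,80,100,0,0,21,53,-156,80,100], "force": 110}}

```text
time: 0.6
eef_pos: [277.4, 479.1, 277.4]
eef_rot: [0.0, -0.016, 1.0, -0.0]
ft_force: [0.8, -0.5, 0.6]
opening: 1.001
```

Call:
{"method": "send_rows", "body": {"rows": [0,0,0,16,-45,0,100,0,0,0,31,-91,0,100,0,0,0,47,-136,0,100,0,0,0,63,-182,0,100,0,0,0,79,-227,0,100]}}

```text
time: 1.1
eef_pos: [356.2, 251.6, 277.2]
eef_rot: [-0.0, -0.014, 1.0, -0.0]
ft_force: [1.5, -0.6, 0.7]
opening: 1.0
```

Call:
{"method": "send_rows", "body": {"rows": [0,0,0,16,-45,0,100,0,0,0,31,-91,0,100,0,0,0,47,-136,0,100,0,0,0,63,-182,0,100,0,0,0,79,-227,0,100]}}

```text
time: 1.6
eef_pos: [435.3, 24.6, 277.4]
eef_rot: [0.0, -0.014, 1.0, 0.0]
ft_force: [0.3, 0.6, -0.3]
opening: 1.0
```

Call:
{"method": "send_rows", "body": {"rows": [0,0,0,16,-45,0,100,0,0,0,31,-91,0,100,0,0,0,47,-136,0,100,0,0,0,63,-182,0,100,0,0,0,79,-227,0,100]}}

```text
time: 2.1
eef_pos: [514.3, -202.4, 277.1]
eef_rot: [-0.0, -0.014, 1.0, 0.0]
ft_force: [0.5, 0.3, -0.2]
opening: 0.998
```

Call:
{"method": "send_rows", "body": {"rows": [0,0,0,14,-40,0,100,0,0,0,28,-80,0,100,0,0,0,40,-115,0,100,0,0,0,40,-115,-40,100,0,0,0,40,-115,-70,100]}}

```text
time: 2.6
eef_pos: [554.3, -316.9, 205.9]
eef_rot: [-0.0, -0.013, 1.0, 0.0]
ft_force: [0.2, 0.4, -1.2]
opening: 0.997
```

```bash
python3 - <<'E'
from h import *
s=read_state();print(s['time'],s['eef_pos'],s['eef_rot'],s['ft_force'],s['q'])
c=read_camera('wrist');cv2.imwrite('pics/wrist1.png',c['img'])
# predicted board ends of grip top and rim corners from tray estimate
def T(p,cx=551.1,cy=-211.4,a=.028): 
    return [cx+np.cos(a)*p[0]-np.sin(a)*p[1],cy+np.sin(a)*p[0]+np.cos(a)*p[1],110+p[2]]
print(proj(c,[T(p) for p in[(-42,-98,52),(42,-98,52),(-42,-110,52),(42,-110,52),(-65,-110,30),(65,-110,30)]]).round(0))
E
```

```text
2.6 [ 554.28415609 -316.85562711  205.86116741] [-1.34347804e-04 -1.28740753e-02  9.99917112e-01  9.18639551e-05] [ 0.17624486  0.37446892 -1.24840163] [-5.58327458e-01  1.90914996e-01  1.67724655e+00  9.71849155e-06
  1.27375648e+00 -2.15487549e+00]
[[295. 153.]
 [294. 281.]
 [275. 153.]
 [276. 281.]
 [275. 113.]
 [276. 296.]]
```

View pics/wrist1.png

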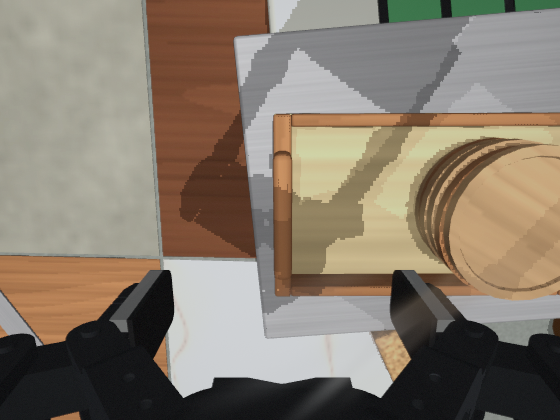

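The wrist view shows the back board at u≈273–292 and v≈113–297, within about 2 px of the prediction, and it is centred between the jaws. I'll descend and grip.

Call:
{"method": "send_rows", "body": {"rows": [0,0,0,0,0,-35,100,0,0,0,0,0,-65,100,0,0,0,0,0,-80,100,0,0,0,0,0,-80,60,0,0,0,0,0,-80,30]}}

```text
time: 3.15
eef_pos: [554.9, -315.6, 128.6]
eef_rot: [0.0, -0.014, 1.0, -0.0]
ft_force: [0.1, -0.4, 0.2]
opening: 0.691
```

Call:
{"method": "send_rows", "body": {"rows": [0,0,0,0,0,0,22,0,0,0,0,0,0,16,0,0,0,0,0,0,10,0,0,0,0,0,0,0,0,0,0,0,0,0,0]}}

```text
time: 3.65
eef_pos: [554.7, -315.6, 128.4]
eef_rot: [0.001, -0.014, 1.0, -0.0]
ft_force: [-0.0, 0.1, 2.6]
opening: 0.003
```

Call:
{"method": "send_rows", "body": {"rows": [0,0,0,0,0,0,0,0,0,0,0,0,0,0,0,0,0,0,0,0,0,0,0,0,0,0,0,0,0,0,0,0,0,0,0]}}

```text
time: 4.15
eef_pos: [554.7, -315.6, 128.4]
eef_rot: [0.0, -0.014, 1.0, -0.0]
ft_force: [-0.4, -0.1, 4.9]
opening: 0.002
```

```bash
python3 - <<'E'
from h import *
s=read_state();print(s['time'],s['eef_pos'],s['eef_rot'],s['ft_force'],s['torque'],s['opening'])
E
```

```text
4.15 [ 554.73926455 -315.62814796  128.38285741] [ 4.70362419e-04 -1.38696068e-02  9.99903655e-01 -3.05768543e-04] [-0.42910916 -0.05789011  4.89205038] [ 0.10439009  0.16916751 -0.05046412] 0.002064951725107554
```

The opening reads 0, so the 12 mm board isn't between the pads. I'll look.

```bash
python3 - <<'E'
from h import *
c=read_camera('wrist');cv2.imwrite('pics/wrist2.png',c['img'])
c=read_camera('scene');a=cv2.resize(c['img'][150:270,95:265],None,fx=4,fy=4,interpolation=cv2.INTER_CUBIC);cv2.imwrite('pics/sc2.png',a)
E
```

```text
(no output)
```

View pics/wrist2.png

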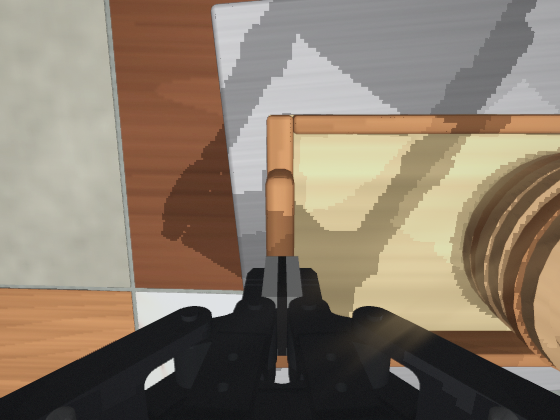

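View pics/sc2.png

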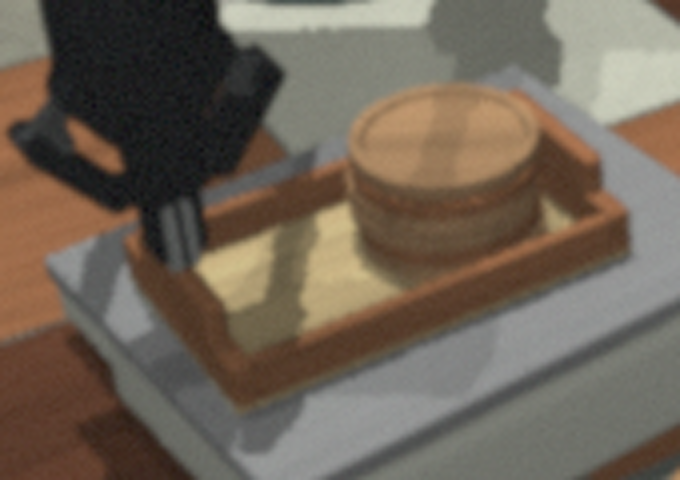

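```bash
python3 - <<'E'
from h import *
def T(p,cx=551.1,cy=-211.4,a=.028): 
    return [cx+np.cos(a)*p[0]-np.sin(a)*p[1],cy+np.sin(a)*p[0]+np.cos(a)*p[1],110+p[2]]
P=[T(p) for p in[(-42,-98,52),(42,-98,52),(-42,-110,52),(42,-110,52),(-65,-110,30),(65,-110,30),(65,-110,0),(65,110,30)]]+[[554.7,-315.6,128.4],[554.7,-315.6,162]]
w=read_camera('wrist');s=read_camera('scene')
print(proj(w,P).round(0).tolist());print(((proj(s,P)-[95,150])*4).round(0).tolist())
E
```

```text
[[299.0, 176.0], [296.0, 357.0], [268.0, 176.0], [270.0, 357.0], [270.0, 115.0], [272.0, 366.0], [273.0, 333.0], [684.0, 367.0], [283.0, 246.0], [283.0, 275.0]]
[[154.0, 212.0], [226.0, 297.0], [131.0, 220.0], [202.0, 306.0], [120.0, 234.0], [230.0, 369.0], [239.0, 419.0], [631.0, 207.0], [188.0, 314.0], [177.0, 258.0]]
```

```bash
python3 - <<'E'
from h import *
a=cv2.imread('pics/wrist2.png')[150:370,200:370].astype(float)
a=np.clip(255*(a/255)**.45,0,255).astype(np.uint8)
a=cv2.resize(a,None,fx=2.7,fy=2.7,interpolation=cv2.INTER_CUBIC)
b=cv2.imread('pics/sc2.png')[160:400,80:280].astype(float);b=np.clip(255*(b/255)**.5,0,255).astype(np.uint8)
b=cv2.resize(b,None,fx=1.6,fy=1.6); o=np.zeros((594,780,3),np.uint8);o[:a.shape[0],:a.shape[1]]=a[:594];o[:b.shape[0],460:460+b.shape[1]]=b;cv2.imwrite('pics/crop3.png',o)
print(read_state()['opening'])
E
```

```text
0.0014300686984680213
```

View pics/crop3.png

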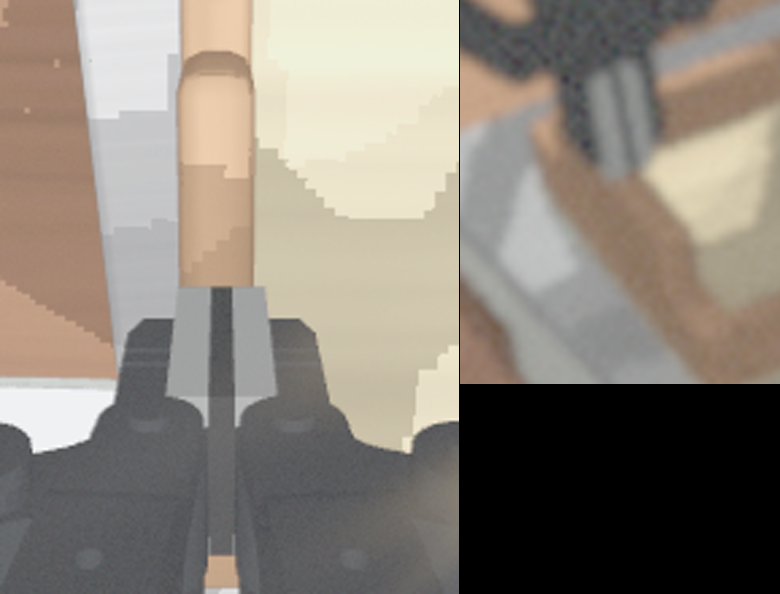

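The enhanced crop shows both pads shut with their visible tips right at the board's top. Either the fingers end higher than the stated TCP or they slid up. I'll check the finger geometry from the earlier open-hand wrist picture.

```bash
python3 - <<'E'
from h import *
w=read_camera('wrist');s=read_state();print(s['time'],s['q'],s['tau'],s['ft_force'])
tcp=s['eef_pos'];o,d=ray(w,(280,210));print('cam rel',o-tcp,'axis',d,w['mtx'][0,0])
for u1,u2,v in((168,393,270),):
    _,a=ray(w,(u1,v));_,b=ray(w,(u2,v));a/=-a[2];b/=-b[2]
    k=85/np.linalg.norm(a-b);print('open tip rel TCP (if 85 apart)',o+a*k-tcp,o+b*k-tcp)
_,a=ray(w,(282,257));_,b=ray(w,(282,257))
for off in(-11,0): t=(tcp[0]+off-o[0])/a[0];print('shut tip at x off',off,o+a*t-tcp)
# pad width: shut
print(proj(w,[tcp+[-11,0,h] for h in(0,10,20,34,50)]).round(0).tolist())
E
```

```text
4.4 [-5.56270050e-01  2.44513942e-01  1.75917992e+00 -2.42982375e-05
  1.13678970e+00 -2.15482053e+00] [-2.70540139e-02 -4.51597953e+01 -3.25764942e+01 -1.70039697e-03
 -2.93596918e-01 -5.02691491e-04] [-0.67454977 -0.24961714  5.44457284]
cam rel [-69.09562326  -2.32176216 176.82344523] axis [ 0.27144352  0.00237644 -0.96246914] 365.9586748815975
open tip rel TCP (if 85 apart) [ -8.5586787  -43.67365627  49.99749433] [-11.02245341  41.29062925  49.99749433]
shut tip at x off -11 [-11.          -0.64455809  40.36171348]
shut tip at x off 0 [ 0.         -0.32699123 14.52363885]
[[283.0, 226.0], [283.0, 232.0], [283.0, 239.0], [284.0, 251.0], [284.0, 267.0]]
```

The wrist geometry shows the open tips about 50 mm above the reported TCP and the shut tips about 35 mm above it. The 5 N upward force also started only when they shut. So the real fingers end about 35 mm short of the reported TCP, and they closed on top of the board. I'll reopen, go about 32 mm deeper and grip, watching the force.

Call:
{"method": "send_rows", "body": {"rows": [0,0,0,0,0,6,0,0,0,0,0,0,10,60,0,0,0,0,0,10,100,0,0,0,0,0,10,100,0,0,0,0,0,10,100]}}

```text
time: 4.9
eef_pos: [554.1, -315.2, 137.2]
eef_rot: [-0.0, -0.014, 1.0, 0.0]
ft_force: [0.1, 0.4, -0.1]
opening: 0.68
```

Call:
{"method": "send_rows", "body": {"rows": [0,0,0,0,0,0,100,0,0,0,0,0,-12,100,0,0,0,0,0,-24,100,0,0,0,0,0,-34,100,0,0,0,0,0,-42,100]}}

```text
time: 5.4
eef_pos: [553.3, -314.8, 93.4]
eef_rot: [-0.001, -0.014, 1.0, 0.001]
ft_force: [-0.2, -0.4, 0.1]
opening: 1.0
```

Call:
{"method": "send_rows", "body": {"rows": [0,0,0,0,0,0,60,0,0,0,0,0,0,40,0,0,0,0,0,0,30,0,0,0,0,0,0,24,0,0,0,0,0,0,20]}}

```text
time: 5.9
eef_pos: [554.8, -315.6, 96.3]
eef_rot: [0.0, -0.014, 1.0, -0.0]
ft_force: [-0.2, -0.0, -0.6]
opening: 0.201
```

```bash
python3 - <<'E'
from h import *
s=read_state();print(s['time'],s['eef_pos'],s['eef_rot'],s['ft_force'],s['torque'],s['opening'])
w=read_camera('wrist');cv2.imwrite('pics/wrist4.png',w['img'])
E
```

```text
5.9 [ 554.75475073 -315.63029183   96.26391523] [ 4.94075837e-04 -1.38481574e-02  9.99903941e-01 -3.06241457e-04] [-0.21437951 -0.00270113 -0.63342608] [0.00057953 0.00100983 0.02145848] 0.20125026876620428
```

View pics/wrist4.png

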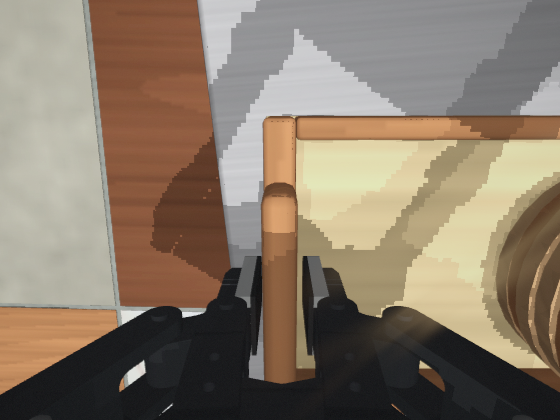

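Now the board at u≈262–297 stands between the pads at u≈255 and 305, with no contact force. Close at 110 N.

Call:
{"method": "send_rows", "body": {"rows": [0,0,0,0,0,0,16,0,0,0,0,0,0,12,0,0,0,0,0,0,5,0,0,0,0,0,0,0,0,0,0,0,0,0,0], "force": 110}}

```text
time: 6.45
eef_pos: [554.7, -315.7, 96.2]
eef_rot: [0.0, -0.014, 1.0, -0.0]
ft_force: [-0.2, 0.1, 3.6]
opening: 0.123
```

```bash
python3 - <<'E'
from h import *
s=read_state();print(s['time'],s['eef_pos'],s['eef_rot'],s['ft_force'],s['torque'],s['opening'])
E
```

```text
6.45 [ 554.65380126 -315.66984977   96.22150704] [ 3.61485168e-04 -1.39048400e-02  9.99903207e-01 -3.19969304e-04] [-0.20492983  0.09181914  3.61695354] [-0.00523505  0.12451157  0.0742183 ] 0.12326301391320912
```

Gripped: opening 0.123, about 11 mm, on the 12 mm board. Now I slide slowly, turning 2.9° and shifting onto the rack axis over the first 150 mm while the tray is still well supported.

Call:
{"method": "send_rows", "body": {"rows": [0,0,0.1,0,3,0,0,0,0,0.3,0,9,0,0,0,0,0.6,0,17,0,0,0,0,1.0,-0.5,26,0,0,0,0,1.4,-1,35,0,0]}}

```text
time: 6.95
eef_pos: [553.9, -280.0, 96.2]
eef_rot: [0.001, -0.026, 1.0, -0.0]
ft_force: [-0.7, -2.6, 5.2]
opening: 0.119
```

Call:
{"method": "send_rows", "body": {"rows": [0,0,0.3,0,10,0.3,0,0,0,0.6,0,20,0.3,0,0,0,0.9,-0.5,30,0.3,0,0,0,1.2,-1,40,0.3,0,0,0,1.5,-1,50,0.3,0]}}

```text
time: 7.45
eef_pos: [552.6, -229.6, 96.2]
eef_rot: [0.0, -0.039, 0.999, -0.0]
ft_force: [0.2, -1.9, 6.5]
opening: 0.124
```

```bash
python3 - <<'E'
from h import *
s=read_state();print(s['time'],s['eef_pos'],s['eef_rot'],s['ft_force'],s['torque'],s['opening'])
c=read_camera('top');im=c['img'];cv2.imwrite('pics/top5.png',im)
h=cv2.cvtColor(im,cv2.COLOR_BGR2HSV)
# yellow tray floor (z=118): sat/hue 22-34
m=cv2.inRange(h,(22,45,90),(36,160,255));m=cv2.morphologyEx(m,cv2.MORPH_OPEN,np.ones((3,3)))
cs,_=cv2.findContours(m,0,2)
for k in sorted(cs,key=cv2.contourArea)[-3:]:print(cv2.contourArea(k),cv2.boundingRect(k))
E
```

```text
7.45 [ 552.59332038 -229.59826803   96.2425491 ] [ 3.25485877e-04 -3.94768575e-02  9.99220412e-01 -1.99735741e-04] [ 0.18951671 -1.85391295  6.53757971] [-0.19077168 -0.03206861 -0.0464728 ] 0.12435662220826783
327.0 (305, 227, 25, 31)
691.0 (186, 0, 25, 52)
3564.0 (104, 0, 71, 63)
```

Call:
{"method": "send_rows", "body": {"rows": [0,0,0,0,10,0,0,0,0,0,0,20,0,0,0,0,0,-0.5,30,0,0,0,0,0,-0.5,40,0,0,0,0,0,-1,48,0,0]}}

```text
time: 8.0
eef_pos: [551.6, -181.4, 96.2]
eef_rot: [0.0, -0.039, 0.999, -0.0]
ft_force: [0.5, -1.5, 5.8]
opening: 0.125
```

```bash
python3 - <<'E'
from h import *
s=read_state();print(s['time'],s['eef_pos'],s['eef_rot'],s['ft_force'],s['torque'],s['opening'])
c=read_camera('top');im=c['img'];b=read_camera('scene')['img']
a=cv2.resize(im[180:300,110:370],None,fx=3,fy=3,interpolation=cv2.INTER_CUBIC)
e=cv2.resize(b[110:230,150:410],None,fx=2,fy=2,interpolation=cv2.INTER_CUBIC)
o=np.zeros((600,780,3),np.uint8);o[:360]=a;o[360:,:520]=e;cv2.imwrite('pics/mid.png',o)
import pickle;pickle.dump(c,open('c6.pkl','wb'))
E
```

```text
8.0 [ 551.55706997 -181.36867035   96.19758376] [ 3.01266057e-04 -3.93979449e-02  9.99223549e-01 -1.00431735e-04] [ 0.46103952 -1.47375449  5.7744549 ] [-0.23610013 -0.06239062  0.03064127] 0.12468486133811048
```

View pics/mid.png

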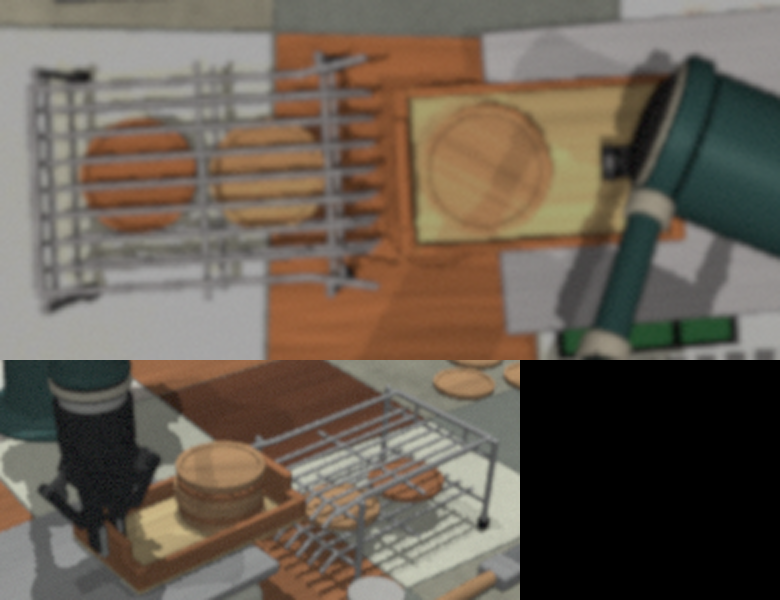

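The tray is centred: its front middle is at v≈172 px, and the middle between the flared guides is also ≈172. It's parallel to the wires, level, and the stack is tidy. I continue along the rack axis, watching the force.

Call:
{"method": "send_rows", "body": {"rows": [0,0,0,0,8,0,0,0,0,0,-0.3,16,0,0,0,0,0,-0.6,24,0,0,0,0,0,-1,32,0,0,0,0,0,-1.5,38,0,0]}}

```text
time: 8.6
eef_pos: [550.0, -143.5, 96.2]
eef_rot: [0.0, -0.039, 0.999, -0.0]
ft_force: [-0.4, -1.3, 5.5]
opening: 0.121
```

```bash
cat > chk.py <<'E'
from h import *
s=read_state();print(s['time'],s['eef_pos'].round(2),s['eef_rot'].round(4),s['ft_force'].round(1),s['torque'].round(2),s['opening'])
b=read_camera('scene')['img'];c=read_camera('top')['img']
a=cv2.resize(b[90:230,150:410],None,fx=3,fy=3,interpolation=cv2.INTER_CUBIC)
import sys;cv2.imwrite(sys.argv[1],a)
E
python3 chk.py pics/m2.png
```

```text
8.6 [ 550.   -143.46   96.18] [ 3.000e-04 -3.930e-02  9.992e-01 -1.000e-04] [-0.4 -1.3  5.5] [-0.14  0.    0.05] 0.12120222136569919
```

View pics/m2.png

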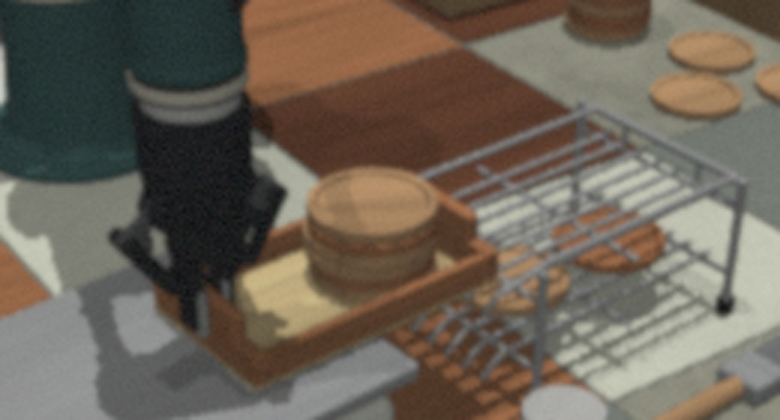

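The tray is still level. The nose is at the lead-in with about 75 mm of tail on the scale, and the force is steady at about 5.5 N. Continue.

Call:
{"method": "send_rows", "body": {"rows": [0,0,0,-0.6,8,0,0,0,0,0,-1.2,16,0,0,0,0,0,-2,25,0,0,0,0,0,-2.7,34,0,0,0,0,0,-3.4,44,0,0]}}

```text
time: 9.2
eef_pos: [546.6, -99.7, 96.3]
eef_rot: [0.0, -0.039, 0.999, -0.0]
ft_force: [-0.1, -2.2, 6.2]
opening: 0.124
```

```bash
python3 chk.py pics/m3.png
```

```text
9.2 [546.62 -99.75  96.27] [ 4.000e-04 -3.920e-02  9.992e-01 -2.000e-04] [-0.1 -2.2  6.2] [-0.4  -0.02 -0.06] 0.1239368354939914
```

Call:
{"method": "send_rows", "body": {"rows": [0,0,0,-0.8,10,0,0,0,0,0,-1.6,20,0,0,0,0,0,-2.4,30,0,0,0,0,0,-3.1,40,0,0,0,0,0,-3.9,50,0,0]}}

```text
time: 9.8
eef_pos: [542.7, -49.9, 96.3]
eef_rot: [0.0, -0.04, 0.999, -0.001]
ft_force: [0.2, -1.7, 5.8]
opening: 0.12
```

Call:
{"method": "send_rows", "body": {"rows": [0,0,0,-0.8,10,0,0,0,0,0,-1.6,20,0,0,0,0,0,-2.2,27,-1,0,0,0,0,-2.6,33,-2,0,0,0,0,-3,38,-3,0]}}

```text
time: 10.3
eef_pos: [539.4, -11.7, 92.8]
eef_rot: [-0.0, -0.039, 0.999, 0.0]
ft_force: [0.2, -2.3, 3.5]
opening: 0.126
```

```bash
python3 chk.py pics/m4.png
```

```text
10.3 [539.44 -11.72  92.79] [-1.000e-04 -3.920e-02  9.992e-01  1.000e-04] [ 0.2 -2.3  3.5] [ 0.03 -0.05  0.02] 0.12618236559461168
```

View pics/m4.png

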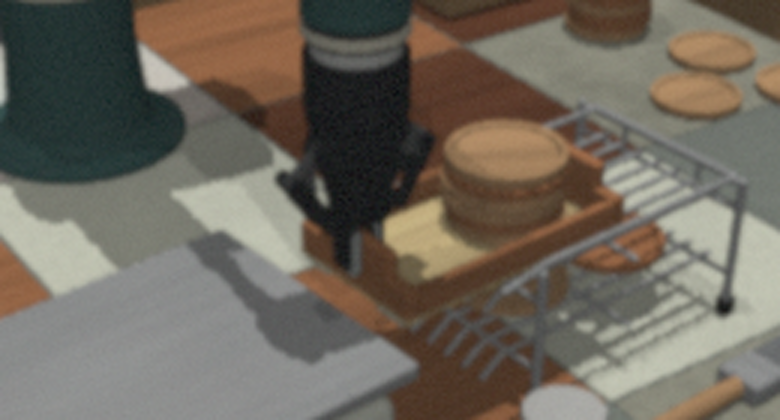

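The tray is in the guides and off the scale, upright, with the stack intact. About 108 mm remains. I'll go 95 mm, then creep to the stop.

Call:
{"method": "send_rows", "body": {"rows": [0,0,0,-0.6,8,0,0,0,0,0,-1.4,18,0,0,0,0,0,-2.2,28,0,0,0,0,0,-3,38,0,0,0,0,0,-3.7,48,0,0]}}

```text
time: 10.9
eef_pos: [535.9, 36.5, 93.1]
eef_rot: [0.0, -0.039, 0.999, -0.0]
ft_force: [-0.4, -1.4, 2.9]
opening: 0.123
```

Call:
{"method": "send_rows", "body": {"rows": [0,0,0,-0.8,10,0,0,0,0,0,-1.6,20,0,0,0,0,0,-2.3,30,0,0,0,0,0,-2.9,37,0,0,0,0,0,-3.3,42,0,0]}}

```text
time: 11.4
eef_pos: [532.7, 78.4, 93.2]
eef_rot: [0.0, -0.039, 0.999, -0.0]
ft_force: [0.1, -1.4, 5.5]
opening: 0.127
```

Call:
{"method": "send_rows", "body": {"rows": [0,0,0,-0.3,3.5,0,0,0,0,0,-0.5,7,0,0,0,0,0,-0.7,10,0,0,0,0,0,-0.9,12,0,0,0,0,0,-1.1,14,0,0]}}

```text
time: 11.9
eef_pos: [531.7, 91.6, 93.2]
eef_rot: [0.0, -0.039, 0.999, -0.0]
ft_force: [0.9, -0.9, 5.6]
opening: 0.127
```

```bash
python3 - <<'E'
from h import *
s=read_state();print(s['time'],s['eef_pos'],s['eef_rot'],s['ft_force'],s['torque'],s['opening'])
E
```

```text
11.9 [531.72803912  91.64139676  93.15436302] [ 2.63754863e-04 -3.90098981e-02  9.99238788e-01 -5.73946094e-05] [ 0.86238837 -0.90475941  5.62439121] [-0.10324618 -0.03287045  0.03899463] 0.12727949607119685
```

No stop contact yet. I'll creep on in small steps.

Call:
{"method": "send_rows", "body": {"rows": [0,0,0,-0.1,1,0,0,0,0,0,-0.1,2,0,0,0,0,0,-0.2,3,0,0,0,0,0,-0.3,3.5,0,0,0,0,0,-0.3,4,0,0]}}

```text
time: 12.4
eef_pos: [531.5, 94.7, 93.1]
eef_rot: [0.0, -0.039, 0.999, -0.001]
ft_force: [0.4, -5.6, 5.9]
opening: 0.126
```

Call:
{"method": "send_rows", "body": {"rows": [0,0,0,0,0.5,0,0,0,0,0,0,1,0,0,0,0,0,-0.1,1.5,0,0,0,0,0,-0.1,2,0,0,0,0,0,-0.1,2,0,0]}}

```text
time: 12.9
eef_pos: [531.5, 94.6, 93.2]
eef_rot: [0.0, -0.039, 0.999, -0.002]
ft_force: [0.8, -11.3, 5.0]
opening: 0.12
```

The stop was met at y≈94.6, against a predicted 95.3, with 11 N and no further travel. I'll ease off, open partway and lift straight up.

Call:
{"method": "send_rows", "body": {"rows": [0,0,0,0,1,0,0,0,0,0,0,1,0,0,0,0,0,0,-1,0,10,0,0,0,0,-1,0,20,0,0,0,0,-1.5,0,40]}}

```text
time: 13.4
eef_pos: [530.0, 96.3, 91.9]
eef_rot: [-0.001, -0.039, 0.999, 0.0]
ft_force: [-0.7, -0.1, 0.9]
opening: 0.355
```

Call:
{"method": "send_rows", "body": {"rows": [0,0,0,0,0,0,50,0,0,0,0,0,0,60,0,0,0,0,0,0,60,0,0,0,0,0,0,60,0,0,0,0,0,5,60]}}

```text
time: 13.9
eef_pos: [530.3, 96.2, 97.2]
eef_rot: [-0.001, -0.039, 0.999, -0.0]
ft_force: [-0.9, 0.7, -0.2]
opening: 0.599
```

```bash
python3 - <<'E'
from h import *
s=read_state();print(s['time'],s['eef_pos'],s['ft_force'],s['torque'],s['opening'])
E
```

```text
13.9 [530.26455056  96.17662267  97.24695733] [-0.92987088  0.68373782 -0.1771283 ] [-0.00660807  0.00705619  0.04432718] 0.5991902900539847
```

Call:
{"method": "send_rows", "body": {"rows": [0,0,0,0,0,15,60,0,0,0,0,0,35,60,0,0,0,0,0,65,60,0,0,0,0,0,105,60,0,0,0,0,0,145,60]}}

```text
time: 14.4
eef_pos: [530.8, 96.1, 245.4]
eef_rot: [0.0, -0.039, 0.999, 0.0]
ft_force: [-0.0, 0.5, 0.3]
opening: 0.603
```

Call:
{"method": "send_rows", "body": {"rows": [0,0,0,5,-40,10,60,0,0,0,10,-85,10,60,0,0,0,15,-130,10,60,0,0,0,20,-175,10,60,0,0,0,20,-220,10,60]}}

```text
time: 14.9
eef_pos: [551.7, -125.7, 254.8]
eef_rot: [0.001, -0.039, 0.999, -0.0]
ft_force: [-0.2, -0.6, -0.0]
opening: 0.601
```

```bash
python3 - <<'E'
from h import *
import pickle
s=read_state();print(s['time'],s['ft_force'])
c=read_camera('top');im=c['img'];sc=read_camera('scene')
cv2.imwrite('pics/end_top.png',im);cv2.imwrite('pics/end_scene.png',sc['img'])
h=cv2.cvtColor(im,cv2.COLOR_BGR2HSV)
# expected tray at home and rim outline; sample tray reddish rim mask
m=cv2.inRange(h,(5,110,70),(36,255,255));m2=np.zeros_like(m);m2[195:290,110:275]=m[195:290,110:275]
def T(p,cx=523,cy=199,a=.078): return [cx+np.cos(a)*p[0]-np.sin(a)*p[1],cy+np.sin(a)*p[0]+np.cos(a)*p[1],107+p[2]]
print('exp rim corners px',proj(c,[T(p) for p in[(65,110,30),(65,-110,30),(-65,-110,30),(-65,110,30)]]).round(1).tolist())
y=cv2.inRange(h,(20,50,80),(36,200,255));y[:195]=0;y[290:]=0;y[:,:110]=0;y[:,275:]=0
y=cv2.morphologyEx(y,cv2.MORPH_OPEN,np.ones((3,3)))
pts=cv2.findNonZero(y);r=cv2.minAreaRect(pts);print('floor rect px',r)
cc=onz(c,r[0],118);print('floor centre',cc)
b=cv2.boxPoints(r);W=np.array([onz(c,p,118)for p in b]);print(W.round(1).tolist(),[np.linalg.norm(W[i]-W[i-1]).round(1) for i in range(4)])
d=pickle.load(open('c0.pkl','rb'))
for n,k in(('top',c),('scene',sc)):
    df=cv2.absdiff(d[n]['img'],k['img']).max(2);print(n)
    for nm,P in(('jar',(665,112+0,42)),):pass
    # change at bystanders (784-scale centres)
    L={'jar':(340,226),'block':(443,221),'brush':(230,240),'spare':(355,352)} if n=='top' else {'jar':(472,340),'block':(375,410),'brush':(560,305)}
    for nm,(u,v) in L.items():
        u=int(u*5/7);v=int(v*5/7);print(nm,np.median(df[v-12:v+13,u-12:u+13]),df[v-12:v+13,u-12:u+13].mean().round(1))
# coaster circle
g=cv2.medianBlur(im[190:300,100:290,1],3);g=cv2.resize(g,None,fx=3,fy=3)
q=cv2.HoughCircles(g,cv2.HOUGH_GRADIENT,1,60,param1=80,param2=25,minRadius=50,maxRadius=85)
if q is not None:
    for u,v,rr in q[0][:4]:
        p=onz(c,(u/3+100,v/3+190),175);p2=onz(c,((u+rr)/3+100,v/3+190),175);print('circle',p,np.linalg.norm(p2-p))
print('exp top coaster',T((0,40,68)))
E
```

```text
14.9 [-0.21183914 -0.62062145 -0.02244954]
exp rim corners px [[119.5, 215.3], [215.2, 209.6], [218.2, 266.1], [122.1, 271.9]]
floor rect px ((170.0892333984375, 240.6061553955078), (47.59327697753906, 82.42845153808594), 86.8201675415039)
floor centre [522.32464801 200.31053145 118.        ]
[[570.7, 300.8, 118.0], [585.0, 108.8, 118.0], [474.0, 99.9, 118.0], [460.1, 291.1, 118.0]] [np.float64(111.0), np.float64(192.5), np.float64(111.4), np.float64(191.8)]
top
jar 12.0 11.6
block 12.0 11.8
brush 10.0 10.2
spare 11.0 10.0
scene
jar 3.0 3.8
block 3.0 3.6
brush 3.0 3.4
circle [519.85362709 233.12556758 175.        ] 54.54963269026685
exp top coaster [np.float64(519.883162717748), np.float64(238.87838167925028), 175]
```

```bash
python3 - <<'E'
from h import *
import pickle
d=pickle.load(open('c0.pkl','rb'))['top'];e=dict(d);e['img']=cv2.imread('pics/end_top.png');m=pickle.load(open('c6.pkl','rb'))
def loc(p,cx,cy,a):
    v=np.array(p[:2])-[cx,cy];return np.array([np.cos(a)*v[0]+np.sin(a)*v[1],-np.sin(a)*v[0]+np.cos(a)*v[1]]).round(1)
for n,c,box,t in(('start',d,(180,290,290,400),(551.1,-211.4,.028)),('mid',m,(195,275,235,325),(543.5,-77.5,.078)),('end',e,(190,300,105,230),(523,199,.078))):
    v0,v1,u0,u1=box
    for ch in(0,1,2):
        g=cv2.resize(cv2.medianBlur(np.ascontiguousarray(c['img'][v0:v1,u0:u1,ch]),3),None,fx=4,fy=4,interpolation=cv2.INTER_CUBIC)
        q=cv2.HoughCircles(g,cv2.HOUGH_GRADIENT,1.5,200,param1=60,param2=20,minRadius=78,maxRadius=100)
        if q is not None:
            u,v,r=q[0][0];print(n,ch,loc(onz(c,(u/4+u0,v/4+v0),175),*t),'r',np.linalg.norm(onz(c,((u+r)/4+u0,v/4+v0),175)-onz(c,(u/4+u0,v/4+v0),175)).round(1))
E
```

```text
start 0 [ 11.6 -35.8] r 52.0
start 1 [-18.5 -39.5] r 45.4
start 2 [-6.1 32.5] r 55.5
mid 0 [ 17.5 -36.8] r 47.1
mid 1 [-4.3  4.8] r 48.9
mid 2 [ 9.1 46.7] r 51.6
end 0 [-3.9 39.5] r 48.3
end 1 [-2.6 32.9] r 54.7
end 2 [-4.3 32.1] r 54.7
```

```bash
python3 -c "
from workcell import *
print(read_state()['time']);print(job_done())"
```

```text
15.0
the job is handed in; nothing more can be done
None
```

The tray is on the rack against the end stop, released, and the job was handed in at 15 s of the 43 s allowed. I gripped the tray's back board and turned it about 3° onto the rack's axis. I then slid it level across the gap, lowered it 3 mm onto the deck once its tail had cleared the scale, and pushed it home.

**One thing went wrong first:** the real fingertips end about 35 mm short of the reported tool point. The first grip closed on top of the board, pressing with about 5 N. I measured this from the wrist pictures, reopened, went deeper and gripped properly.

**Last checks:**
- **Home position:** the tray met the stop at a grip position of y ≈ 94.6 mm (expected 95.3) and did not move further under 11 N. Its centre, measured from above, is at (522, 200), against an expected home of (523, 199).
- **Release:** in the finger-opening move I typed a 1–1.5 mm retreat sideways instead of backwards. The final position shows no effect from it.
- **Coasters:** they looked neatly stacked in the last picture I viewed, in mid-slide. The automatic circle fit at the end was noisy: the blue and green colour channels were unreliable. The red channel put the stack at (-6, 32.5) at the start and (-4, 32) at the end, so it looks unmoved.
- **Other objects:** pixel changes around the jar, block and brush were small and even in both views, and likewise around the spare coaster in the top view. I saw no sign they moved.
- **Not seen:** I had used all 12 picture views, so I checked the final scene by numbers only.

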